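Load the reel carriage of a coil winder under its kick-down brake

ROBOT

A 7-joint arm with a two-finger parallel gripper is mounted at the origin on the work surface. World frame = base frame: x ahead of the robot, y to its left, z up, the work surface at z = 0. Lengths are in mm, angles in rad, forces in N, time in s.
With the tool pointing down it reaches from about 400 to 850 mm from the base axis. Payload 10.4 kg.
Tool frame: the origin (TCP) lies at the very end of the fingers, on their centre line; the grasp point (between the pads) lies 19 mm behind it; z points along the fingers, y is the line along which they close (so a half turn about z gives the same grasp; the last joint's range is limited). The gripper opens to 85 mm and grips with 20 to 120 N. Pads are 22 mm wide; open, the fingers measure 114 mm over their backs; the gripper's body (76 mm by 85 mm) begins 54 mm behind the grasp point. The pads swing forward as they close: fully open they stand 13 mm farther back than shut.
Start: joints at [-1.162, 0.332, -0.065, 1.46, 0.022, 1.35, -0.088], TCP at [261.557, 567.661, 231.338] pointing down, gripper open.
Joint ranges: [-2.6, 2.6], [-0.5, 2.12], [-1.47, 1.34], [0.16, 2.42], [-1.27, 4.41], [0.06, 2.06], [-2.6, 2.6]. Speed limits (rad/s): [2.22, 2.22, 2.79, 2.79, 3.14, 3.14, 3.14].

INTERFACE

Orientations are given as a rotation vector (axis times angle).
In Python, from rig import move_to, line_to, movej, open_gripper, clamp, wait, ik, read_camera, camera_model, Unreachable, close_job, masks_of, landmark_of, read_clock, read_joint_positions, read_qd, read_joint_torque, read_position, read_orientation, read_contact_force, read_moment, read_gripper_width, read_finger_force gives the robot as it stands. The module is installed in compiled form; this text tells all that it offers. Calls block until the motion is done:
- move_to(position, orientation): joint-space move of the TCP to a pose.
- line_to(position, rotation=None, speed=150, stop_force=None): straight line of the TCP; rotation=None keeps the orientation; speed is the mean speed in mm/s. With stop_force (N) it stops when the force on the tool has changed by that much, and returns True; else False.
- movej(angles): joint-space move.
- open_gripper() and clamp(): open the fingers fully, or close them until they stop; the grip force is fixed at half the most.
- wait(seconds).
- ik(position, orientation): joint angles nearest the present ones, or None.
- read_camera(name): name is "scene" or "top" or "wrist"; returns the picture (400x640x3 uint8, blue, green, red); there is no depth.
- camera_model(name): a dict with "fx", "fy", "cx", "cy" (pixels), "R" (3x3) and "t" (3): a world point X has camera coordinates R X + t. Camera axes: x right, y down, z forward; pixel columns grow to the right and rows downward; lengths in mm; the calibration is good to about 2 mm. A picture is of the moment at which its call begins: read the wrist's pose just before it. camera_model takes no time and is no camera call; for the wrist camera it gives the pose at the moment of the call.
A pose or a line that the arm cannot do raises Unreachable and nothing moves.
- close_job(): hands the job in; it is judged then, once.
Trained networks look in the newest picture that a camera, given by its name, has taken for a name from the list of things; names that differ only in an ending like _2 or _b are one class to them, and where a whole thing is asked for, a point or a joint stands for the part that bears it (a point fixed in the world has none). Each returns a list of dicts, best first, with "score" (0 to 1); they miss things now and then, are a little off and sometimes report something else, mostly with a low value. They report only what shows in the picture. A call takes as long as a camera call.
- masks_of(camera, target): "mask" (400x640 bool, what is visible of it) and "centre" ([row, column] in pixels, amid what is visible of it).
- landmark_of(camera, target): "centre" ([row, column] in pixels: a listed point, or the origin of a listed thing).
Readings, each from a call of its own:
- read_clock(): time.
- read_joint_positions(): joint angles.
- read_qd(): joint speeds.
- read_joint_torque(): joint torques, N m.
- read_position(): TCP position.
- read_orientation(): TCP orientation.
- read_contact_force(): force on the tool from outside, world axes, zero at the start.
- read_moment(): the same for the moment, N m.
- read_gripper_width(): finger opening in mm.
- read_finger_force(): force on a finger pad.
Only numpy, scipy, OpenCV 4.12 (cv2) and the standard library are available. Lean on these libraries where they do the work, as an engineer would, in place of code of your own. Each camera call takes 0.05 s, during which the arm holds its last target. There are 200 camera calls.

TASK

Press the red brake pedal of the reel carriage down until its rubber shoe grips the steel strip firmly enough to hold by itself, but do not crush the shoe. With the brake on, lower the bright copper spool (do not drop it) over the carriage's spindle until it sits flat on the deck, then flick the pedal fully up again to release the brake. Leave the other spools and the things lying about where they are.

Things in the scene. Friction and masses are not known exactly. Their poses are not given: they have to be found in the camera images.
- pedal (a point): Centre of the top face of the red brake pedal pad, 36 mm long (along the lever), 24 mm wide, 10 mm thick, 100 mm from the hinge; the 12 mm wide steel lever runs on 12 mm past the pad. Site x: along the lever to the hinge, y: the hinge line, z: out of the top face. 63 mm above the table when level; nothing beside or under it. Press its centre with 12 to 15 N in all to set the brake
- brake (a joint): Brake lever angle, rad: 0 = fully up at its stop, the lever rising 0.45 rad above level (brake off); grows as the pedal is pressed; 0.45 = level. The shoe meets the strip somewhere between 0.3 and 0.6. The stiff hinge (0.8 N m of friction) stays where it is left: moving the pedal up or down takes 5 to 8 N at the pad's centre
- shoe: Black sprung rubber roller, 16 mm diameter, 20 mm long, under the lever; origin at its centre, 45 mm from the hinge, 22 mm below the lever. The height of the steel strip below it varies by 12 mm and is not measured: find it by feel. From touch the pedal stiffens by 1.8 N per mm. The shoe must bear over 5 N when let go (about 9 N at the pedal); over 30 N (about 20 N at the pedal) crushes it
- brake_hinge (a point): Hinge axis of the brake lever on the front edge of the carriage, 58 mm above the table. Site axes: x away from the pedal towards the spindle (level), y along the track and along the hinge line, z up. The spindle's axis is 50 mm along its x
- spindle_seat (a point): Foot of the vertical steel spindle, on its axis, at the top face of the green carriage deck (90 x 100 mm), 50 mm above the table. The spindle is 12 mm in diameter and 36 mm tall, with a tapered tip over its last 8 mm. The carriage rolls along the track (y axis of this point, about 1.5 N of drag) unless the brake holds it
- copper_spool_center (a point): Centre (25 mm up) of the upright spool wound with bright copper wire between black flanges, with a copper-coloured ring on its top face: 56 mm in diameter, 50 mm tall, 0.3 kg, bore 20 mm right through along its z axis. It stands on the table; seated on the deck its centre is 25 mm above the spindle foot
- dark_spool_center (a point): Centre of the spool of dark brown wire (ring of that colour on top), same size; leave alone
- green_spool_center (a point): Centre of the spool of green wire (ring of that colour on top), same size; leave alone
- pickup_coil: Small finished coil, 22 x 88 x 16 mm, lying near the spools on the robot's side, origin under its centre; leave alone
- pickup_coil2: Small finished coil, 22 x 88 x 16 mm, lying behind the spools, origin under its centre; leave alone
- screwdriver: Screwdriver, 160 mm long, lying on the left; leave alone
- tape_roll: Roll of yellow tape, 68 mm in diameter and 18 mm tall, on the left; leave alone

How it is judged (in metres and radians):
On the way, in this order (a step that is already met when the one before it is completed fails the run):
1. the brake is on: the shoe bears on the strip with over 5 N (contact force between shoe and anything else above 5 N), for 0.3 s.
2. the copper spool sits flat on the deck, on the spindle, with the brake still on (shoe over 5 N) (horizontal distance between copper_spool_center and spindle_seat below 0.007 m and z of copper_spool_center in the frame of spindle_seat below 0.028 m and angle between copper_spool_center's own z axis and vertical below 0.1 rad and contact force between shoe and anything else above 5 N), for 0.3 s.
At the end, for the whole second after the job is handed in: The brake lever is up within 0.12 rad of its upper stop and the shoe is clear of the strip; the copper spool stands on the spindle, within 7 mm of its axis, its underside within 3 mm of the deck, tilted less than 0.1 rad and at rest (value of joint brake below 0.12 rad and contact force between shoe and anything else below 0.2 N and horizontal distance between copper_spool_center and spindle_seat below 0.007 m and z of copper_spool_center in the frame of spindle_seat below 0.028 m and angle between copper_spool_center's own z axis and vertical below 0.1 rad and linear speed of copper_spool below 0.03 m/s); the robot touches nothing.
It fails at once if the shoe is crushed: it bears with more than 30 N (contact force between shoe and anything else above 30 N).
It fails at once if the copper spool is dropped onto the spindle or deck (moves faster than 0.5 m/s within 20 mm of the spindle's axis) (horizontal distance between copper_spool_center and spindle_seat below 0.02 m and linear speed of copper_spool above 0.5 m/s).
It fails at once if another spool or a thing lying about is moved more than 30 mm (distance of any of dark_spool_center, green_spool_center, pickup_coil, pickup_coil2, screwdriver, tape_roll from where it was at the start of the episode above 0.03 m).
It also fails if it takes over 67 s, if anything falls off the work surface, if the arm or the gripper's body presses on something with over 40 N, if the wrist force passes 120 N, or if a joint passes its speed limit or range.

## Working session

There is one attempt and no reset: what is moved stays moved. The work goes in short steps, each a Python script; the robot and the scene stay as the last script left them, time stands still between calls to the robot, and variables do not carry over. Pictures are saved under pics/ and viewed, at most 10 in all, crops included, and the job is handed in when it is done.

```bash
mkdir -p pics; cat > h.py <<'E'
import numpy as np, cv2
from rig import *
from scipy.spatial.transform import Rotation as Ro
def ray(cam,rc,z,m=None):
    m=m or camera_model(cam); R=np.array(m["R"]);t=np.array(m["t"])
    d=R.T@np.array([(rc[1]-m["cx"])/m["fx"],(rc[0]-m["cy"])/m["fy"],1]); c=-R.T@t
    return c+d*(z-c[2])/d[2]
def down(yaw): # tool z down, tool y at angle yaw from world x... (yaw = dir of tool x)
    c,s=np.cos(yaw),np.sin(yaw)
    return Ro.from_matrix(np.array([[c,s,0],[s,-c,0],[0,0,-1]])).as_rotvec()
E
python3 - <<'E'
from h import *
print(read_clock(),read_position(),read_orientation(),read_joint_positions())
Z=dict(pedal=105,brake_hinge=58,spindle_seat=50,copper_spool_center=25,dark_spool_center=25,green_spool_center=25,pickup_coil=0,pickup_coil2=0,screwdriver=0,tape_roll=0)
ims=[]
for c in("scene","top"):
    im=read_camera(c).copy()
    for n,z in Z.items():
        for l in landmark_of(c,n)[:2]:
            print(c,n,np.round(l["score"],2),np.round(l["centre"]),np.round(ray(c,l["centre"],z)))
    ims.append(im)
cv2.imwrite("pics/scene.png",ims[0]);cv2.imwrite("pics/top.png",ims[1])
for c in("scene","top"): m=camera_model(c);print(c,-np.array(m["R"]).T@np.array(m["t"]))
print(read_clock())
E
```

```text
0.0 [261.5767586  567.73284862 231.38953396] [-6.73041585e-01 -3.06864927e+00 -4.34771360e-04] [-1.16160235  0.33219695 -0.06469172  1.45999515  0.02157056  1.34982114
 -0.0885118 ]
scene pedal 0.87 [158. 326.] [493. 173. 105.]
scene brake_hinge 0.92 [186. 350.] [593. 156.  58.]
scene spindle_seat 0.84 [195. 361.] [638. 150.  50.]
scene copper_spool_center 0.95 [275. 248.] [ 605. -248.   25.]
scene copper_spool_center 0.37 [235. 224.] [ 451. -192.   25.]
scene dark_spool_center 0.67 [282. 195.] [ 528. -339.   25.]
scene green_spool_center 0.74 [238. 223.] [ 457. -200.   25.]
scene pickup_coil 0.6 [315. 307.] [ 774. -233.   -0.]
scene pickup_coil 0.55 [175. 420.] [679. 416.   0.]
scene pickup_coil2 0.6 [315. 307.] [ 774. -233.   -0.]
scene pickup_coil2 0.55 [175. 420.] [679. 416.   0.]
scene screwdriver 0.59 [155. 379.] [507. 439.   0.]
scene tape_roll 0.74 [172. 418.] [664. 430.   0.]
top pedal 0.78 [230. 259.] [496. 168. 105.]
top brake_hinge 0.57 [193. 268.] [590. 158.  58.]
top brake_hinge 0.57 [232. 261.] [497. 170.  58.]
top spindle_seat 0.79 [179. 269.] [627. 157.  50.]
top copper_spool_center 0.9 [186. 430.] [ 627. -244.   25.]
top dark_spool_center 0.74 [220. 469.] [ 544. -338.   25.]
top green_spool_center 0.77 [252. 417.] [ 463. -208.   25.]
top pickup_coil 0.88 [136. 421.] [ 767. -230.    0.]
top pickup_coil 0.56 [281. 452.] [ 396. -299.    0.]
top pickup_coil2 0.88 [136. 421.] [ 767. -230.    0.]
top pickup_coil2 0.56 [281. 452.] [ 396. -299.    0.]
top screwdriver 0.93 [237. 148.] [482. 451.   0.]
top tape_roll 0.8 [164. 164.] [669. 427.   0.]
scene [1197.23948892 -676.09277421  750.68057486]
top [ 379.37358866   62.3415689  1108.07937992]
1.1
```

View pics/scene.png

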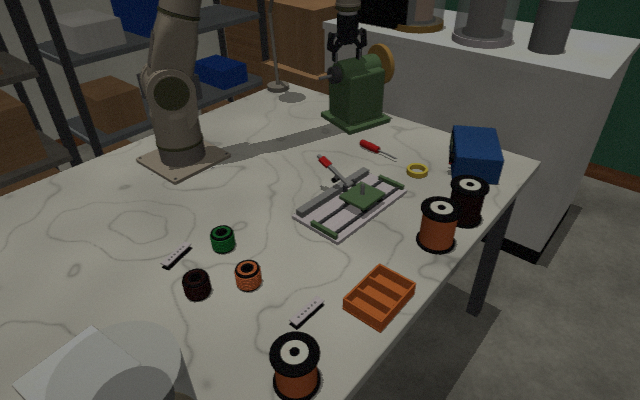

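View pics/top.png

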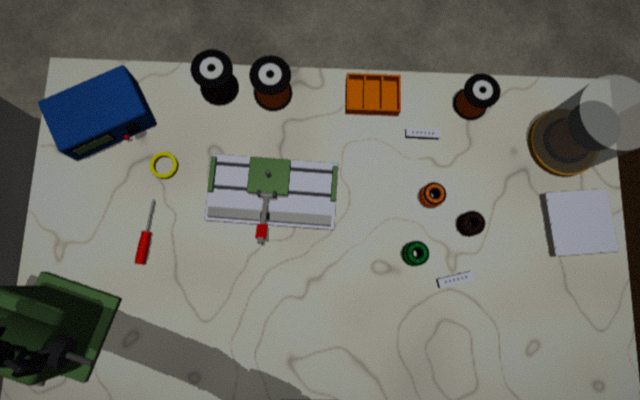

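```bash
python3 - <<'E'
from h import *
m=camera_model("wrist");R=np.array(m["R"]);t=np.array(m["t"]);T=Ro.from_rotvec(read_orientation()).as_matrix()
print("cam in tool",T.T@(-R.T@t-read_position()),"axis",T.T@R[2],m["fx"])
for y in(-.1,np.pi-.1):
  for p in([495,170,250],[495,170,105],[630,155,120],[615,-246,15],[540,160,330]):
    q=ik(p,down(y)); print(round(y,1),p,None if q is None else np.round(q,2))
for tilt in (.25,.45):
  for y in(-.1,np.pi-.1):
    r=(Ro.from_rotvec([0,tilt,0])*Ro.from_rotvec(down(y))).as_rotvec()
    print(tilt,Ro.from_rotvec(r).as_matrix()[:,2],ik([495,170,105],r) is not None)
E
```

```text
cam in tool [  69.00429639    0.51757283 -142.59093922] axis [-2.69734293e-01  3.59102530e-05  9.62934790e-01] 301.3212648460025
-0.1 [495, 170, 250] [-0.83  0.09  0.44  1.72 -0.04  1.34 -2.05]
-0.1 [495, 170, 105] [-0.83  0.23  0.47  1.9  -0.12  1.04 -1.99]
-0.1 [630, 155, 120] [-0.7   0.5   0.53  1.55 -0.27  1.16 -1.79]
-0.1 [615, -246, 15] [-0.32  0.81  0.92  1.6  -0.7   1.1  -0.89]
-0.1 [540, 160, 330] [-0.79  0.16  0.48  1.49 -0.07  1.51 -1.98]
3.0 [495, 170, 250] [-0.62  0.09  0.22  1.71 -0.02  1.34  1.07]
3.0 [495, 170, 105] [-0.6   0.22  0.21  1.89 -0.05  1.04  1.1 ]
3.0 [630, 155, 120] [-0.5   0.46  0.25  1.54 -0.12  1.15  1.24]
3.0 [615, -246, 15] [-0.14  0.68  0.63  1.59 -0.45  1.02  2.09]
3.0 [540, 160, 330] [-0.59  0.16  0.26  1.48 -0.04  1.51  1.13]
0.25 [-2.47403959e-01 -4.73579509e-16 -9.68912422e-01] True
0.25 [-2.47403959e-01 -2.60208521e-17 -9.68912422e-01] True
0.45 [-4.34965534e-01 -4.02455846e-16 -9.00447102e-01] True
0.45 [-4.34965534e-01 -2.77555756e-17 -9.00447102e-01] True
```

```bash
python3 - <<'E'
from h import *
move_to([540,163,280],down(np.pi-.1))
m=camera_model("wrist")
im=read_camera("wrist").copy()
for n,z in dict(pedal=106,brake_hinge=58,spindle_seat=50).items():
    for l in landmark_of("wrist",n)[:2]:
        print(n,np.round(l["score"],2),np.round(l["centre"]),np.round(ray("wrist",l["centre"],z,m),1))
cv2.imwrite("pics/w1.png",im); print(read_clock(),read_contact_force(), repr(m))
E
```

```text
pedal 0.66 [139. 319.] [497.2 165.  106. ]
pedal 0.6 [207. 326.] [570.9 164.2 106. ]
brake_hinge 0.8 [205. 323.] [583.2 160.1  58. ]
spindle_seat 0.83 [243. 328.] [640.2 161.7  50. ]
3.0917 [-0.25873518  0.71537671 -4.55113628] {'fx': 301.3212648460025, 'fy': 301.3212648460025, 'cx': 323.36005827111296, 'cy': 196.53812402532574, 'R': array([[ 9.77731663e-02,  9.95208726e-01,  1.71847092e-05],
       [ 9.58502115e-01, -9.41716128e-02,  2.69082520e-01],
       [ 2.67794890e-01, -2.62925784e-02, -9.63117125e-01]]), 't': array([-216.89732354, -549.18525717,  285.02593415])}
```

View pics/w1.png

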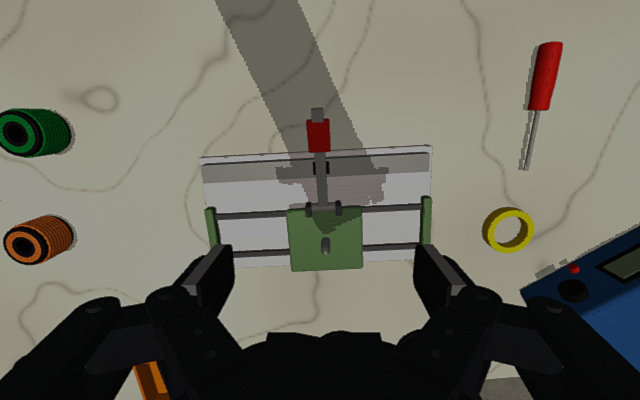

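```bash
python3 - <<'E'
from h import *
m=camera_model("wrist")
im=cv2.imread("pics/w1.png").astype(int)
P=lambda r,c,z:np.round(ray("wrist",(r,c),z,m),1)
b,g,r=im[...,0],im[...,1],im[...,2]
red=(r>120)&(g<60)&(b<60); red[:, :290]=0; red[:,350:]=0; red[:100]=0; red[170:]=0
ys,xs=np.nonzero(red);print("red",ys.min(),ys.max(),xs.min(),xs.max(),ys.mean(),xs.mean(),P(ys.mean(),xs.mean(),104))
for p in((212,288),(208,361),(268,363),(272,292)):print("deck",P(*p,50))
print("tip",P(112,317,112),"hinge",P(208,323,58))
for p in((157,201),(147,431)):print("track",P(*p,10))
for p in((216,218),(211,422),(256,235),(251,420)):print("rail",P(*p,35))
print("spindle top",P(239,325,86),"foot",P(253,326,50))
big=cv2.resize(cv2.imread("pics/w1.png")[95:285,270:380],None,fx=3,fy=3,interpolation=cv2.INTER_CUBIC)
cv2.imwrite("pics/w1c.png",big)
E
```

```text
Traceback (most recent call last):
ValueError: zero-size array to reduction operation minimum which has no identity
```

```bash
python3 - <<'E'
from h import *
m=camera_model("wrist")
im=cv2.imread("pics/w1.png").astype(int)
P=lambda r,c,z:np.round(ray("wrist",(r,c),z,m),1)
b,g,r=im[...,0],im[...,1],im[...,2]
red=(r>2.5*g)&(r>2.5*b)&(r>60); red[:, :290]=0; red[:,350:]=0; red[:100]=0; red[170:]=0
ys,xs=np.nonzero(red);print(im[135,319],"red",ys.min(),ys.max(),xs.min(),xs.max(),ys.mean(),xs.mean(),P(ys.mean(),xs.mean(),104))
for p in((212,288),(208,361),(268,363),(272,292)):print("deck",P(*p,50))
print("tip",P(112,317,112),"hinge",P(208,323,58))
for p in((157,201),(147,431)):print("track",P(*p,10))
for p in((216,218),(211,422),(256,235),(251,420)):print("rail",P(*p,35))
print("spindle top",P(239,325,86),"foot",P(253,326,50))
big=cv2.resize(cv2.imread("pics/w1.png")[95:285,270:380],None,fx=3,fy=3,interpolation=cv2.INTER_CUBIC)
cv2.imwrite("pics/w1c.png",big)
E
```

```text
[ 0  5 90] red 119 152 307 329 135.94345238095238 318.16815476190476 [494.5 163.5 104. ]
deck [591.4 113.1  50. ]
deck [595.3 208.1  50. ]
deck [682.  205.2  50. ]
deck [678.5 107.3  50. ]
tip [470.6 165.  112. ] hinge [587.9 159.3  58. ]
track [513.8  -1.5  10. ]
track [531.1 312.3  10. ]
rail [592.6  15.3  35. ]
rail [612.7 291.4  35. ]
rail [653.9  27.7  35. ]
rail [671.8 288.   35. ]
spindle top [618.3 158.7  86. ] foot [654.5 156.7  50. ]
```

View pics/w1c.png

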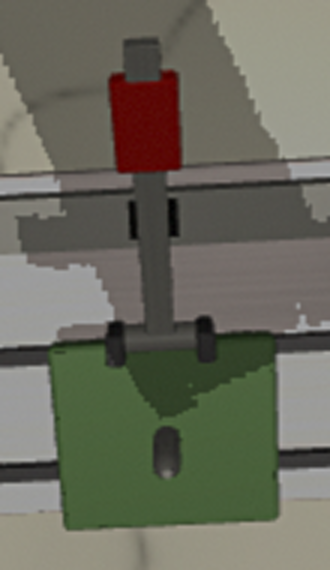

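```bash
cat >> h.py <<'E'
YAW=-0.055; X=np.array([np.cos(YAW),np.sin(YAW),0]); S=np.array([637.5,158.5,50.]); H=S-50*X+[0,0,8]
DN=down(np.pi+YAW)
def pad(br,l=100,h=5):
    a=.45-br; return H+X*(-l*np.cos(a)+h*np.sin(a))+[0,0,l*np.sin(a)+h*np.cos(a)]
E
python3 - <<'E'
from h import *
print(pad(0),pad(.45),pad(.7))
clamp(); move_to(pad(0)+[0,0,20],DN); wait(.3)
f0=read_contact_force(); print(f0,read_clock())
end=pad(.75); 
hit=line_to(end,speed=20,stop_force=12)
f=read_contact_force()-f0; print(hit,read_position(),f,read_clock())
u=(end-read_position())/np.linalg.norm(end-read_position())
for i in range(12):
    f=read_contact_force()-f0
    if f[2]>=13.3 or not hit: break
    line_to(read_position()+.5*u,speed=5); wait(.05)
    print(np.round(read_position(),1),np.round(read_contact_force()-f0,2))
wait(.2);print(read_position(),read_contact_force()-f0,read_clock())
E
```

```text
[499.83859307 166.0790211  105.99878892] [487.72681781 166.74584125  63.        ] [489.59572556 166.64294756  38.10416618]
[-0.19314792 -0.31252019 -3.942088  ] 4.8417
True [493.5484349  166.48569524  66.8837314 ] [-0.11454377  0.95300432  2.87624269] 7.6
[493.6 166.5  66.7] [-2.78 -0.4  10.  ]
[493.6 166.5  66.6] [-4.64  0.95 12.  ]
[493.6 166.5  66.5] [-3.13 -0.54 11.46]
[493.6 166.5  66.5] [-4.48 -0.21 10.9 ]
[493.6 166.5  66.5] [-5.18 -0.72 12.6 ]
[493.7 166.5  66.5] [-3.53 -0.38 13.02]
[493.6 166.5  66.5] [-3.69 -0.48 12.58]
[493.7 166.5  66.5] [-4.33 -0.73 12.76]
[493.6 166.5  66.5] [-4.5  -0.42 13.03]
[493.6 166.5  66.5] [-4.7  -0.38 11.92]
[493.6 166.5  66.5] [-4.48  0.41 12.47]
[493.6 166.5  66.5] [-3.95  0.03 11.9 ]
[493.63022382 166.50405347  66.44260922] [-4.57354073 -0.65298307 12.65863661] 11.525
```

```bash
python3 - <<'E'
from h import *
fz=-3.94
F=lambda:np.mean([(wait(.03),read_contact_force()[2])[1] for _ in range(4)])-fz
p=read_position(); z=p[2]-.5
for i in range(12):
    f=F(); print(round(z,2),np.round(read_position(),2),round(f,2))
    if f>14: break
    z-=.25; line_to([p[0],p[1],z],speed=5)
p=read_position();line_to(p+[0,0,60],speed=80); 
print(read_clock(),read_contact_force())
E
```

```text
65.94 [493.65 166.51  66.47] 12.77
65.69 [493.58 166.5   66.2 ] 13.1
65.44 [493.59 166.52  65.98] 13.55
65.19 [493.58 166.51  65.77] 13.9
64.94 [493.59 166.52  65.53] 14.23
14.1 [ 0.34133735  0.2300182  -4.45698225]
```

```bash
python3 - <<'E'
from h import *
open_gripper()
move_to([600,-246,200],DN)
m=camera_model("wrist"); im=read_camera("wrist").copy()
for l in landmark_of("wrist","copper_spool_center")[:2]:
    print(np.round(l["score"],2),np.round(l["centre"]),np.round(ray("wrist",l["centre"],25,m),1))
for l in masks_of("wrist","copper_spool_center")[:2]:
    ys,xs=np.nonzero(l["mask"]);print(l["score"],ys.min(),ys.max(),xs.min(),xs.max())
P=lambda r,c,z:np.round(ray("wrist",(r,c),z,m),1)
import pickle;pickle.dump(m,open("m2.pkl","wb"))
cv2.imwrite("pics/w2.png",im); print(read_clock())
E
```

```text
0.65 [181. 319.] [ 602.8 -247.8   25. ]
0.85 153 214 291 349
16.625
```

View pics/w2.png

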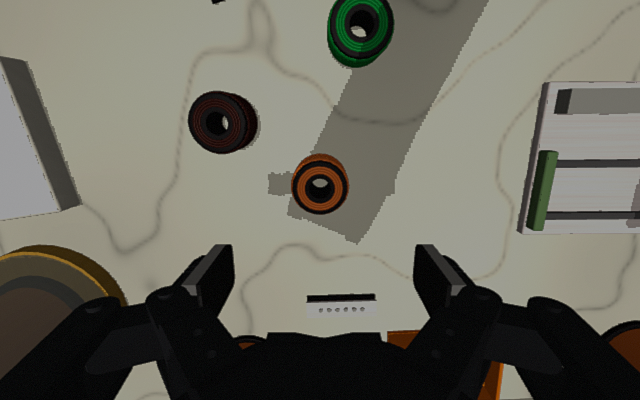

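```bash
python3 - <<'E'
from h import *
import pickle; m=pickle.load(open("m2.pkl","rb"))
P=lambda r,c,z:ray("wrist",(r,c),z,m)
for rc in((186,320.3),(186,292),(186,349),(214,320),(157.5,320)):print(rc,np.round(P(*rc,50),1))
c=P(186,320.3,50)
move_to([c[0],c[1],80],DN); line_to([c[0],c[1],14],speed=80,stop_force=8)
print(read_position(),read_contact_force())
clamp(); wait(.2)
print(read_gripper_width(),read_finger_force(),read_position(),read_contact_force(),read_clock())
E
```

```text
(186, 320.3) [ 602.5 -246.5   50. ]
(186, 292) [ 601.  -274.6   50. ]
(186, 349) [ 604.  -217.9   50. ]
(214, 320) [ 631.9 -248.4   50. ]
(157.5, 320) [ 574.  -245.2   50. ]
[ 602.83706944 -246.70263605   14.50643452] [ 0.27183267  0.81715679 -3.90486143]
53.65066941168529 64.85816330183297 [ 602.94631124 -246.836503     14.78118117] [-1.02840451 -0.7953616   5.91707955] 18.75
```

```bash
python3 - <<'E'
from h import *
import pickle
p=read_position(); line_to([p[0],p[1],180],speed=150)
move_to([S[0],S[1],180],DN); wait(.3)
m=camera_model("wrist"); p=read_position(); im=read_camera("wrist").copy()
pickle.dump((m,p),open("m3.pkl","wb"))
for n,z in(("copper_spool_center",p[2]+10),("spindle_seat",50),("brake_hinge",58),("pedal",66)):
  for l in landmark_of("wrist",n)[:1]:
    print(n,np.round(l["score"],2),np.round(l["centre"]),np.round(ray("wrist",l["centre"],z,m),1))
print(p,read_gripper_width(),read_contact_force(),read_clock())
cv2.imwrite("pics/w3.png",im)
E
```

```text
copper_spool_center 0.88 [263. 322.] [639.6 157.9 190. ]
brake_hinge 0.74 [132. 322.] [585.3 159.8  58. ]
[637.67934227 157.76635527 180.04965422] 54.059972190899536 [-0.83325776  0.05253897 -7.15207974] 22.0667
```

View pics/w3.png

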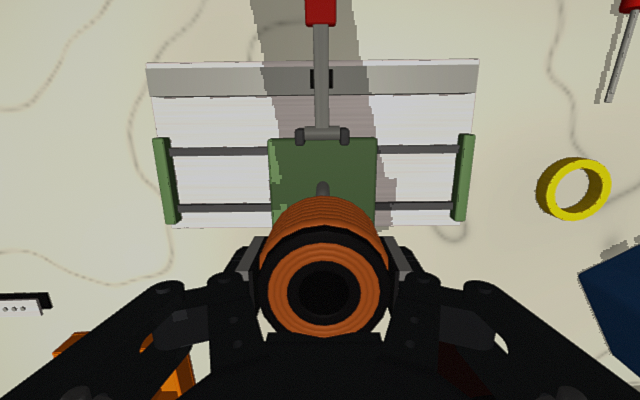

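```bash
python3 - <<'E'
from h import *
import pickle; m,p=pickle.load(open("m3.pkl","rb"))
P=lambda r,c,z:np.round(ray("wrist",(r,c),z,m),1)
print("bore top",P(291,324,p[2]+35.2)-p, "flange L/R",P(285,258,p[2]+35.2)-p,P(285,389,p[2]+35.2)-p)
print("deck FL/FR",P(139,269,50),P(138,376.5,50),"hinge",P(134,322,58))
print("spindle foot front",P(182,322.5,50))
for a in((96,150),(92,478),(136,300),(136,345)):print(P(*a,35))
big=cv2.resize(cv2.imread("pics/w3.png")[120:345,240:405],None,fx=2.6,fy=2.6,interpolation=cv2.INTER_CUBIC)
cv2.imwrite("pics/w3c.png",big)
E
```

```text
bore top [ 1.12065773  0.93364473 35.15034578] flange L/R [ -3.07934227 -25.46635527  35.15034578] [-0.17934227 27.23364473 35.15034578]
deck FL/FR [589.4 112.6  50. ] [593.9 208.3  50. ] hinge [587.1 160.1  58. ]
spindle foot front [631.3 158.   50. ]
[546.3   6.2  35. ]
[559.3 302.8  35. ]
[589.4 139.2  35. ]
[591.7 181.4  35. ]
```

View pics/w3c.png

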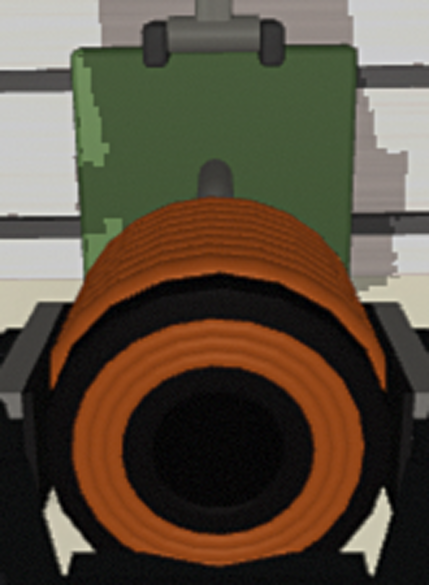

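```bash
python3 - <<'E'
from h import *
x,y=635.5,158.2
line_to([x,y,110],speed=100); wait(.2); print(read_position(),read_contact_force())
hit=line_to([x,y,62],speed=30,stop_force=7)
print(hit,read_position(),read_contact_force(),read_clock())
E
```

```text
[635.88374155 158.30081635 110.73041328] [ 0.03228829  0.10202432 -6.56720949]
True [635.41043511 158.19373285  64.79679561] [-0.84125436  0.79718752  4.15964353] 24.4833
```

```bash
python3 - <<'E'
from h import *
import pickle
open_gripper(); wait(.3); print(read_position(),read_contact_force())
p=read_position(); line_to([p[0],p[1],180],speed=120)
move_to([530,163,220],DN); wait(.2)
m=camera_model("wrist"); p=read_position(); im=read_camera("wrist").copy()
pickle.dump((m,p),open("m4.pkl","wb"))
for n,z in(("copper_spool_center",75),("brake_hinge",58),("pedal",65)):
  for l in landmark_of("wrist",n)[:1]:
    print(n,np.round(l["score"],2),np.round(l["centre"]),np.round(ray("wrist",l["centre"],z,m),1))
print(p,read_contact_force(),read_clock())
cv2.imwrite("pics/w4.png",im)
E
```

```text
[634.33282894 157.98846167  63.32912428] [ 0.24070355 -0.10292365 -3.30648405]
copper_spool_center 0.64 [282. 324.] [636.9 158.   75. ]
brake_hinge 0.79 [230. 325.] [584.4 161.8  58. ]
pedal 0.96 [138. 320.] [485.4 162.6  65. ]
[530.53222942 162.60914747 219.22709796] [ 0.42711079  0.18722138 -3.55138737] 27.2583
```

View pics/w4.png

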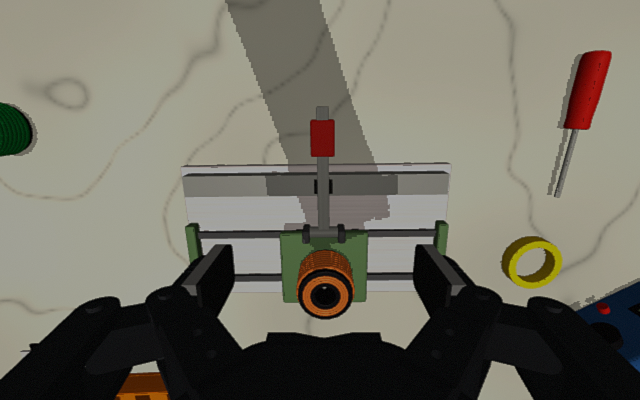

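```bash
python3 - <<'E'
from h import *
Y=np.array([-X[1],X[0],0])
move_to([487,164.3,110],DN); line_to([487,164.3,42],speed=60,stop_force=6)
print(read_position(),read_contact_force())
clamp(); wait(.1); print(read_gripper_width(),read_finger_force(),read_position(),read_contact_force())
p0=read_position(); R0=Ro.from_rotvec(read_orientation())
def go(a,**k):
    R=Ro.from_rotvec(Y*a); return line_to(H+R.apply(p0-H),(R*R0).as_rotvec(),**k)
for a in(.1,.2,.3,.38): 
    h=go(a,speed=50,stop_force=35); print(a,h,read_position(),read_contact_force())
    if h: break
print(go(.48,speed=25,stop_force=15),read_position(),read_contact_force(),read_gripper_width(),read_clock())
E
```

```text
[487.28346131 164.40035265  42.36510217] [ 0.33471076  0.34583999 -3.40923755]
22.40965825756756 58.89848828315735 [487.0319068  164.51063035  42.19033875] [-1.92463391  2.02772259  0.25008019]
0.1 False [485.90907851 164.51284012  52.12609686] [-2.79352404  0.46758529  3.22632404]
0.2 False [485.82157314 164.38532243  62.17312182] [-2.50601608 -1.0107642   1.79303146]
0.3 False [486.77911854 164.31311047  72.32577427] [-1.75454441 -0.11855909 -0.63051209]
0.38 False [488.28221207 164.30105555  80.35654484] [-2.19015338 -0.73030955 -1.88481846]
True [489.02554403 164.00255199  84.6471594 ] [-1.1556971   0.30893999  1.69996625] 23.081408986584997 31.4667
```

```bash
python3 - <<'E'
from h import *
import pickle
open_gripper(); wait(.2)
z=Ro.from_rotvec(read_orientation()).as_matrix()[:,2]
line_to(read_position()-90*z,speed=100)
move_to([530,163,280],DN); wait(.2)
m=camera_model("wrist"); im=read_camera("wrist").copy()
for n,zz in(("copper_spool_center",75),("brake_hinge",58),("pedal",106)):
  for l in landmark_of("wrist",n)[:1]:
    print(n,np.round(l["score"],2),np.round(l["centre"]),np.round(ray("wrist",l["centre"],zz,m),1))
for b in(0,.1,.2):
  c=np.array(m["R"])@pad(b)+m["t"]; print(b,"pad px row",c[1]/c[2]*m["fy"]+m["cy"])
r=im.astype(int); red=(r[...,2]>2.5*r[...,1])&(r[...,2]>2.5*r[...,0])&(r[...,2]>60); red[:,:290]=0; red[:,350:]=0;red[190:]=0
ys,xs=np.nonzero(red);print(ys.min(),ys.max(),xs.min(),xs.max(),read_clock())
cv2.imwrite("pics/w5.png",im)
cv2.imwrite("pics/s5.png",cv2.resize(read_camera("scene")[110:250,260:440],None,fx=4,fy=4,interpolation=cv2.INTER_CUBIC))
E
```

```text
copper_spool_center 0.97 [256. 323.] [633.6 156.2  75. ]
brake_hinge 0.88 [215. 325.] [585.4 161.6  58. ]
pedal 0.78 [153. 323.] [501.3 163.9 106. ]
0 pad px row 151.39327130656034
0.1 pad px row 146.261525690652
0.2 pad px row 142.18817544414338
131 163 312 334 34.3583
```

View pics/s5.png

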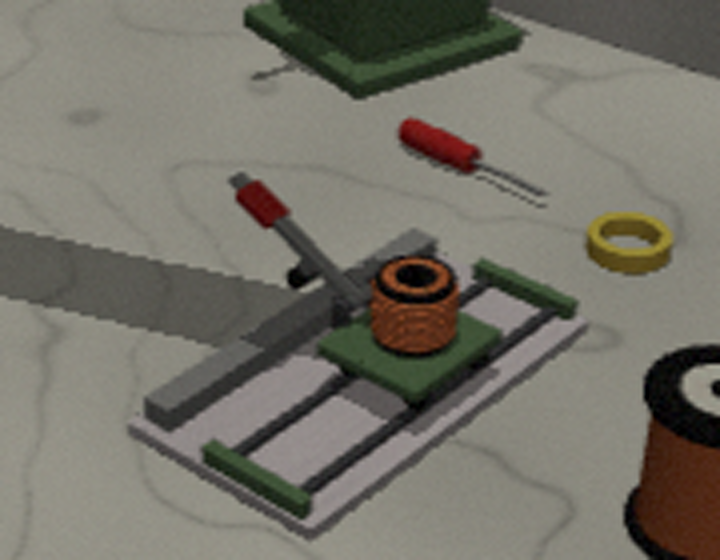

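View pics/w5.png

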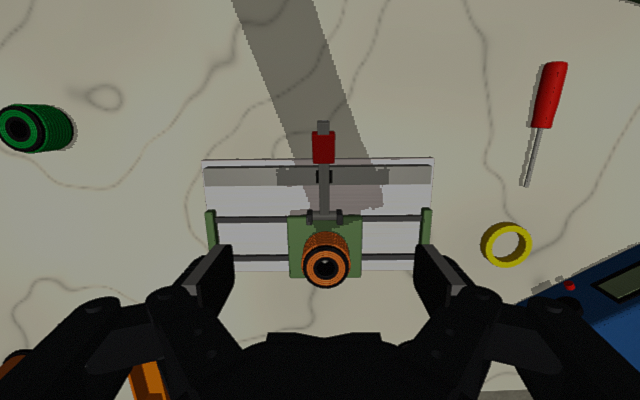

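```bash
python3 - <<'E'
from h import *
def red(im):
    r=im.astype(int);k=(r[...,2]>2.5*r[...,1])&(r[...,2]>2.5*r[...,0])&(r[...,2]>60);k[:140]=0;k[190:]=0;k[:,:305]=0;k[:,350:]=0
    ys,xs=np.nonzero(k);return len(ys),ys.mean(),xs.mean()
a=cv2.imread("pics/scene.png");b=read_camera("scene").copy()
print(red(a),red(b))
m=camera_model("scene")
for br in(0,.05,.1,.2):
    c=np.array(m["R"])@pad(br)+m["t"];print(br,c[1]/c[2]*m["fy"]+m["cy"],c[0]/c[2]*m["fx"]+m["cx"])
for im in(a,b):  # deck green centroid
    r=im.astype(int);k=(r[...,1]>1.25*r[...,2])&(r[...,1]>1.25*r[...,0]);k[:180]=0;k[215:]=0;k[:,:335]=0;k[:,392:]=0
    ys,xs=np.nonzero(k);print(len(ys),ys.min(),ys.max(),xs.min(),xs.max())
print(landmark_of("scene","brake_hinge")[:1],landmark_of("scene","pedal")[:1])
E
```

```text
(73, np.float64(161.3013698630137), np.float64(324.4246575342466)) (68, np.float64(160.48529411764707), np.float64(324.5147058823529))
0 159.20249259827443 326.740483302643
0.05 160.24932693637348 326.1711549013673
0.1 161.34817100572454 325.66176618953034
0.2 163.68971524887368 324.8252520025709
641 180 211 340 391
426 180 211 340 391
[{'centre': [184.6, 348.5], 'score': 0.6}] [{'centre': [159.6, 326.1], 'score': 0.65}]
```

```bash
python3 -c "
from rig import *
print(close_job(),read_clock())"
```

```text
the job is handed in; nothing more can be done
the job is handed in; nothing more can be done
```

I set the brake at about 14 N, lowered the copper spool onto the spindle until it sat flat on the deck, lifted the pedal back to its upper stop, and handed the job in at about 35 s of the 67 s allowed. The hand-in gave no verdict, but the last pictures showed the spool on the spindle and the pedal up at least as far as at the start.

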